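# Find the left-hand nut of a twin spindle sander and back off both drum nuts

### The arm

A 6-joint arm with a two-finger parallel gripper is mounted at the origin on the work surface. World frame = base frame: x ahead of the robot, y to its left, z up, the work surface at z = 0. Lengths are in m, angles in degrees, forces in N, time in s.
With the tool pointing down it reaches from about 0.3 to 0.75 m from the base axis. Payload 8.5 kg.
Tool frame: the origin (TCP) lies on the centre line of the jaws, within the pads' length; the fingertips stand 11 mm ahead of it and the grasp point (between the pads) lies 8 mm behind it; x points along the fingers, y is the direction in which the jaws open and shut, and the axes are right-handed (so a half turn about x gives the same grasp; the last joint's range is limited). The gripper opens to 85 mm and grips with 20 to 120 N. Pads are 22 mm wide; open, the fingers measure 114 mm over their backs; the gripper's body (76 mm by 85 mm) begins 54 mm behind the grasp point. The pads swing forward as they close: fully open they stand 13 mm farther back than shut.
Start: joints at [62.206, 21.807, 74.336, -0, 83.858, -12.336], TCP at [0.147, 0.53, 0.242] pointing down, gripper open.
Joint ranges: [-178.18, 178.18], [-50.72, 133.34], [12.68, 142.11], [-81.47, 261.47], [9.98, 163.14], [-165.26, 165.26]. Speed limits (degrees/s): [136.94, 136.94, 180, 180, 180, 180].

### API

Orientations are given as a 3x3 rotation matrix whose columns are the frame's x, y, z axes.
In Python, from rig import env gives the robot as it stands.
- The arm moves only by the tool carry_out, never from a script. Its argument "motion" is a list that holds one entry, the list of rows, each a list of 7 numbers: the shift along the tool's x, y, z in cm, then the turn, a rotation vector about the tool's x, y, z in rad, then the finger opening in cm, from 0 to 8.54. A call has 1 to 5 rows; each row is the pose to reach, as a shift and turn from the pose commanded when the call began, along the tool's axes at that moment; what a row does not reach only later rows make up. A row lasts 1/12 s, in which the tool goes at most 41.7 mm and 7.16 degrees, less where a joint would pass 70% of its speed; a pose out of reach is approached as far as the arm can. A call with a gripper value outside its range is refused whole. The fingers move at their own pace and stop on an object; "grip_force" is the grip in N (left out, the last holds). Time passes only in rows, so rows that repeat a pose let the fingers close. It gives the time, the measured TCP pose, the force and the opening at its end, in the units of the state.
- env.observe(): the state, without advancing time (a new reading comes with each control period).
- env.get_image(name): name is "scene" or "top"; returns a dict with "image" (400x640x3 uint8, red, green, blue), "fov_y" (degrees; the focal length in pixels is half the picture's height over the tangent of half this angle, whatever the lens; pixels are square), "cx", "cy" (the principal point, pixels), "R" (3x3) and "t" (3): a world point X has camera coordinates R X + t. Camera axes: x right, y down, z forward; pixel columns grow to the right and rows downward; lengths in m; the calibration is good to about 2 mm. A picture is of the moment at which its call begins. There is no depth.
- env.close_job(): hands the job in, once; it reports no verdict.
The state is a dict: "time_s": time; "q": joint angles; "qvel": joint speeds; "joint_efforts": joint torques, N m; "position": TCP position; "tool_rot": TCP orientation; "ft_force": force on the tool from outside, world axes, zero at the start; "wrist_torque": the same for the moment, N m; "grip_width": finger opening in m.
Only numpy, scipy, OpenCV 4.12 (cv2) and the standard library are available. Lean on these libraries where they do the work, as an engineer would, in place of code of your own. Each camera call takes 0.05 s, during which the arm holds its last target. There are 200 camera calls.

### The job

Both drums of the twin spindle sander in this bench are due for changing; its spindles run opposite ways, so one drum nut has a left-hand thread and the other a right-hand thread, and nothing marks which is which. Take either spanner, both of which already sit on their nuts, and before loosening anything try it gently both ways until you have felt the tight side hold firm against a lean of about 15 N at the shank, never much over 20 N; then back that nut off a quarter turn and do the same with the other nut, the opposite way round. Leave both spanners on their nuts and do not disturb the things lying about.

Things in the scene. Friction and masses are not known exactly. Their poses are not given: they have to be found in the camera images.
- axis_a (a point): Spindle a's vertical axis at spanner height, 91 mm above the bench. It carries a brown sanding drum, 50 mm diameter and 66 mm tall, topped by a washer and a hexagon nut; the bare spindle end reaches to 108 mm above the bench. Spindle a may be the left or the right one of the two, which stand 320 mm apart on a grey cast plate 8 mm high.
- grip_a (a point): Point on the steel spanner sitting on nut a: middle of its level shank (16 mm wide, 10 mm thick), 105 mm from the axis, 91 mm above the bench. From axis_a to grip_a is the shank's direction, as found toward the robot within 0.4 rad. The shank runs to 137 mm from the axis, its 24 mm wide end eye to 146 mm; below it is only the plate.
- nut_a (a joint): Turn of nut a with its spanner, rad: 0 as found (tight), grows as it loosens, up to 3.0. Its hand is unmarked, varies between starts and is opposite to the other nut's. Loosening takes a steady push of about 5 N across the shank at grip_a, and it stays where it is left. The tight way it does not turn but holds firm, giving only a little like a stiff spring (see strain_a).
- strain_a (a joint): Springy twist of nut a's seat, rad: 0 at rest, springs back. Leaning on the spanner the tight way drives it negative, in proportion: -0.016 (1.7 mm at grip_a) at 10 N, -0.024 at 15 N, -0.040 (4.2 mm) at 25 N; beyond -0.040 the thread is spoilt. While loosening it reads about +0.008. The reading is noisy; the force felt tells more.
- axis_b (a point): Spindle b's vertical axis at spanner height, 91 mm above the bench. It carries a brown sanding drum, 50 mm diameter and 66 mm tall, topped by a washer and a hexagon nut; the bare spindle end reaches to 108 mm above the bench. Spindle b may be the left or the right one of the two, which stand 320 mm apart on a grey cast plate 8 mm high.
- grip_b (a point): Point on the steel spanner sitting on nut b: middle of its level shank (16 mm wide, 10 mm thick), 105 mm from the axis, 91 mm above the bench. From axis_b to grip_b is the shank's direction, as found toward the robot within 0.4 rad. The shank runs to 137 mm from the axis, its 24 mm wide end eye to 146 mm; below it is only the plate.
- nut_b (a joint): Turn of nut b with its spanner, rad: 0 as found (tight), grows as it loosens, up to 3.0. Its hand is unmarked, varies between starts and is opposite to the other nut's. Loosening takes a steady push of about 5 N across the shank at grip_b, and it stays where it is left. The tight way it does not turn but holds firm, giving only a little like a stiff spring (see strain_b).
- strain_b (a joint): Springy twist of nut b's seat, rad: 0 at rest, springs back. Leaning on the spanner the tight way drives it negative, in proportion: -0.016 (1.7 mm at grip_b) at 10 N, -0.024 at 15 N, -0.040 (4.2 mm) at 25 N; beyond -0.040 the thread is spoilt. While loosening it reads about +0.008. The reading is noisy; the force felt tells more.
- offcut_mid (a point): Centre of a loose wooden offcut, 50 x 120 x 22 mm, lying flat; leave it alone.
- jar_mid (a point): Centre of a loose jar of amber glass with a steel cap, 64 mm across, 75 mm tall, standing; leave it alone.
- sandblock_mid (a point): Centre of a loose cork sanding block, 110 x 60 x 30 mm; leave it alone.
- sleeve_mid (a point): Centre of a loose spare sanding sleeve, a brown tube of 50 mm diameter, 70 mm tall, standing; leave it alone.

How it is judged:
By the outcome, as a careful person would: the job done as asked, in the order asked, and still so for the second after the job is handed in, with the robot touching nothing.
It also fails if it takes over 61 s, if anything falls off the work surface, if the arm or the gripper's body presses on something with over 40 N, if the wrist force passes 120 N, or if a joint passes its speed limit or range.

## Working session

There is one attempt and no reset: what is moved stays moved. The work goes in short steps, Python scripts to look and compute and a tool call to move; the robot and the scene stay as the last step left them, time stands still between calls to the robot, and variables do not carry over. Pictures are saved under pics/ and viewed, on a budget of 10 in all, crops included, one or two more only if the job needs it, and the job is handed in when it is done.

Besides the shell and the picture viewer there is one more tool, called by a JSON object that holds its "api" and its "payload". carry_out: Moves the arm, as the interface text tells. Its arguments: {"type":"object","properties":{"motion":{"type":"array","items":{"type":"array","items":{"type":"array","items":{"type":"number"}}}},"grip_force":{"type":"number"}},"required":["motion"]}

```bash
mkdir -p pics; ls
cat > h.py <<'E'
import numpy as np, cv2
from rig import env
def snap(name,fn=None):
    d=env.get_image(name)
    if fn: cv2.imwrite('pics/'+fn,d['image'][:,:,::-1])
    return d
def cam(d):
    h,w=d['image'].shape[:2]; f=h/2/np.tan(np.radians(d['fov_y'])/2)
    return f,d['cx'],d['cy'],np.array(d['R']),np.array(d['t'])
def ray(d,u,v,z):
    f,cx,cy,R,t=cam(d); C=-R.T@t; r=R.T@np.array([(u-cx)/f,(v-cy)/f,1]); return C+r*(z-C[2])/r[2]
def proj(d,X):
    f,cx,cy,R,t=cam(d); c=R@np.array(X)+t; return c[0]/c[2]*f+cx,c[1]/c[2]*f+cy
E
python3 - <<'E'
from h import *
a=snap('top','top1.png'); b=snap('scene','scene1.png')
for d in(a,b): print(d['fov_y'],d['cx'],d['cy'],np.round(d['R'],3).tolist(),np.round(d['t'],3), {k for k in d})
s=env.observe(); print({k:np.round(v,3).tolist() for k,v in s.items()})
E
```

```text
pics
46.19289118954589 312.63412922109785 194.84848327376616 [[-0.024, -0.999, 0.021], [-0.998, 0.022, -0.064], [0.063, -0.023, -0.998]] [-0.003  0.623  1.584] {'t', 'R', 'image', 'cx', 'cy', 'fov_y'}
47.66630366808929 319.7433146198035 193.20221613470088 [[0.082, 0.997, 0.004], [0.577, -0.044, -0.816], [-0.813, 0.069, -0.578]] [-0.037 -0.288  2.059] {'t', 'R', 'image', 'cx', 'cy', 'fov_y'}
{'time_s': 0.1, 'q': [62.206, 21.838, 74.378, -0.0, 83.858, -12.336], 'qvel': [0.13, -0.055, -0.112, -0.04, -0.059, -0.018], 'joint_efforts': [0.004, -44.922, -23.165, -0.0, 0.004, -0.0], 'position': [0.146, 0.53, 0.242], 'tool_rot': [[-0.001, 0.267, 0.964], [-0.001, 0.964, -0.267], [-1.0, -0.001, -0.0]], 'ft_force': [-0.294, -0.172, -0.152], 'wrist_torque': [-0.016, 0.062, 0.058], 'grip_width': 0.085}
```

View pics/top1.png

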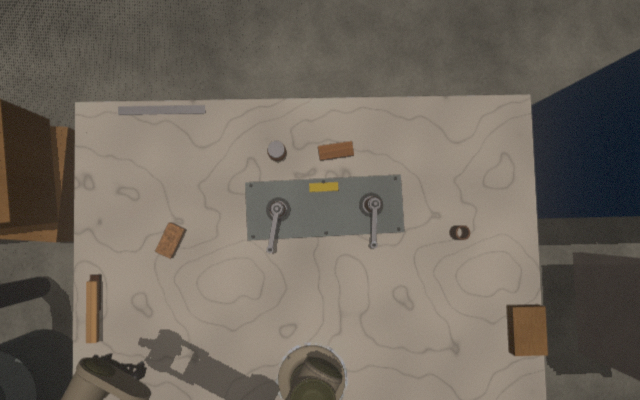

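View pics/scene1.png

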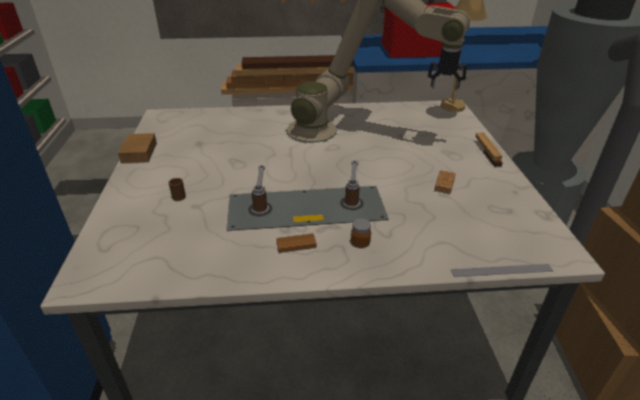

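The top view shows the left spanner with its nut at about (277,209) and eye at (270,250). The right nut is at (375,204) with its eye at (373,245). The loose things are clear of the shanks: jar (277,150), offcut (336,151), block (170,240), sleeve (460,232).

Run:
```python
from h import *
d=snap('top'); im=d['image']
c=im[170:270,230:430][:,:,::-1]; cv2.imwrite('pics/crop1.png',cv2.resize(c,None,fx=4,fy=4,interpolation=cv2.INTER_CUBIC))
g=im.astype(int)
for n,(u,v),(e,f) in(('L',(277,209),(270,250)),('R',(375,204),(373,245))):
    A=ray(d,u,v,.1);B=ray(d,e,f,.093);print(n,A.round(4),B.round(4),np.hypot(*(A-B)[:2]))
# shank centreline: rows profile, bright less-than-plate
for u0,r in ((277,range(220,254,3)),(375,range(216,250,3))):
    for v in r: print(v,g[v,u0-14:u0+10].sum(1).tolist())
s=d; b=snap('scene')
for n,u,v in(('L?',354,163),('R?',262,168)): print(n,ray(b,u,v,.096).round(4))
```

```text
L [0.5743 0.1009 0.1   ] [0.4425 0.1263 0.093 ] 0.13423118679806698
R [ 0.5833 -0.2178  0.1   ] [ 0.4504 -0.2081  0.093 ] 0.13323437709384428
220 [310, 307, 304, 309, 309, 305, 308, 300, 276, 296, 369, 378, 397, 382, 245, 163, 157, 170, 211, 215, 226, 266, 286, 305]
223 [307, 306, 307, 304, 313, 311, 309, 309, 303, 374, 384, 388, 375, 307, 226, 192, 199, 209, 300, 317, 304, 310, 314, 317]
226 [306, 307, 304, 308, 305, 305, 311, 302, 311, 369, 377, 388, 376, 239, 207, 193, 216, 300, 304, 314, 318, 312, 311, 307]
229 [301, 308, 309, 303, 309, 311, 318, 304, 375, 381, 382, 368, 291, 218, 194, 193, 217, 299, 311, 320, 320, 312, 313, 319]
232 [306, 311, 312, 301, 304, 294, 303, 318, 374, 385, 381, 372, 256, 200, 198, 210, 299, 309, 310, 315, 309, 316, 316, 317]
235 [312, 301, 307, 319, 313, 303, 294, 383, 385, 382, 371, 292, 217, 197, 218, 295, 314, 317, 310, 314, 323, 310, 315, 312]
238 [320, 326, 326, 323, 319, 323, 320, 371, 382, 383, 368, 259, 214, 210, 213, 276, 319, 325, 328, 318, 311, 319, 353, 343]
241 [430, 433, 431, 432, 435, 383, 380, 381, 377, 375, 301, 266, 262, 268, 285, 398
[... 1396 characters left out ...]
 398, 416, 413, 419]
237 [396, 384, 397, 406, 414, 417, 418, 415, 351, 271, 245, 361, 363, 360, 360, 346, 409, 429, 420, 416, 426, 421, 423, 424]
240 [421, 422, 421, 420, 409, 404, 397, 379, 291, 256, 248, 362, 372, 370, 358, 328, 405, 424, 430, 428, 424, 422, 422, 434]
243 [430, 429, 429, 425, 420, 429, 429, 408, 303, 251, 336, 343, 314, 319, 340, 363, 377, 409, 423, 426, 420, 418, 421, 417]
246 [431, 426, 428, 435, 424, 430, 410, 312, 269, 256, 347, 334, 294, 276, 315, 360, 381, 399, 399, 399, 409, 407, 420, 421]
249 [440, 431, 428, 429, 431, 429, 431, 430, 422, 388, 387, 387, 380, 408, 425, 436, 436, 426, 428, 428, 433, 431, 433, 436]
L? [0.4544 0.1244 0.096 ]
R? [ 0.4633 -0.2074  0.096 ]
```

View pics/crop1.png

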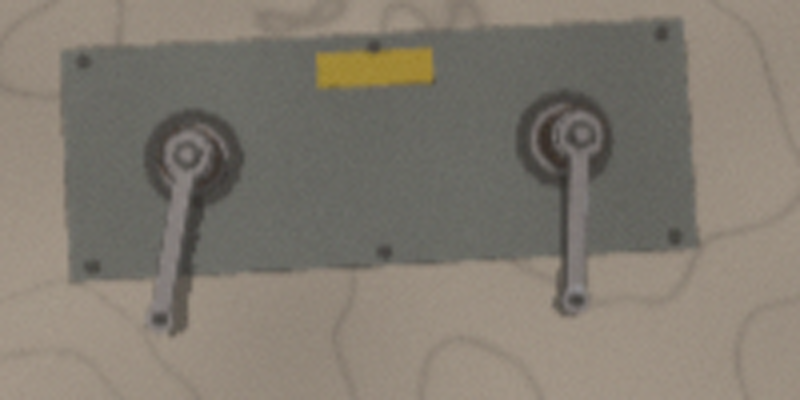

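The crop shows the left spindle top at (188,154) and its eye hole at (160,319). The right spindle top is at (581,134) and its eye hole at (573,299). The spindle spacing and shank length check out.

```bash
cat >> h.py <<'E'
def rotv(psi): # tool: x down, z (third axis) along dir psi in world xy; y = z x x
    z=np.array([np.cos(psi),np.sin(psi),0]); x=np.array([0,0,-1.]); return np.c_[x,np.cross(z,x),z]
def delta(P,R1):
    from scipy.spatial.transform import Rotation as Ro
    s=env.observe(); R0=np.array(s['tool_rot']); 
    print('shift cm',(R0.T@(np.array(P)-s['position'])*100).round(2),'turn',Ro.from_matrix(R0.T@R1).as_rotvec().round(3))
E
python3 - <<'E'
from h import *
d=snap('top')
k=lambda x,y:((x+.5)/4-.5+230,(y+.5)/4-.5+170)
for n,a,e,sh in(('L',(188,154),(160,319),[(272.8,229),(270.2,241)]),('R',(581,134),(573,299),[(373.8,225),(374,237)])):
    A=ray(d,*k(*a),.108)[:2];E=ray(d,*k(*e),.096)[:2];v=E-A;L=np.hypot(*v);v/=L
    G=A+.105*v; print(n,A.round(4),'dir',np.degrees(np.arctan2(v[1],v[0])).round(1),L.round(4),'G',G.round(4))
    for q in sh: X=ray(d,*q,.096)[:2]-A; print('  offs mm',(1000*(v[0]*X[1]-v[1]*X[0])).round(1))
    psi=np.arctan2(-v[1],-v[0]); delta([*G,.13],rotv(psi));
E
```

```text
L [0.5769 0.1016] dir 169.0 0.1346 G [0.4738 0.1217]
  offs mm -1.3
  offs mm -2.8
shift cm [ 11.22 -30.62  42.43] turn [-0.078 -0.     0.001]
R [ 0.5858 -0.2162] dir 176.2 0.1335 G [ 0.4811 -0.2092]
  offs mm 0.8
  offs mm 2.8
shift cm [ 11.24 -62.32  51.95] turn [-0.203 -0.     0.001]
```

{"api": "carry_out", "payload": {"motion": [[[0,-10.2,14.1,-0.026,0,0,4],[0,-10.2,14.1,-0.026,0,0,4],[0,-10.2,14.1,-0.026,0,0,4],[0,-10.2,14.1,-0.026,0,0,4],[0,-10.2,14.1,-0.026,0,0,4]]], "grip_force": 60}}

```text
time_s: 0.67
position: [0.2579, 0.3907, 0.2424]
tool_rot: [[0.001, 0.245, 0.969], [-0.001, 0.969, -0.245], [-1.0, -0.001, 0.001]]
ft_force: [0.5, 0.9, -0.1]
grip_width: 0.0403
```

{"api": "carry_out", "payload": {"motion": [[[0,-10.2,14.1,-0.026,0,0,4],[0,-10.2,14.1,-0.026,0,0,4],[0,-10.2,14.1,-0.026,0,0,4],[0,-10.2,14.1,-0.026,0,0,4],[0,-10.2,14.1,-0.026,0,0,4]]]}}

```text
time_s: 1.08
position: [0.3707, 0.2577, 0.2423]
tool_rot: [[0.001, 0.221, 0.975], [-0.001, 0.975, -0.221], [-1.0, -0.001, 0.001]]
ft_force: [0.4, 0.7, -0.4]
grip_width: 0.04
```

{"api": "carry_out", "payload": {"motion": [[[0,-10.2,14.1,-0.026,0,0,4],[0,-10.2,14.1,-0.026,0,0,4],[0,-10.2,14.1,-0.026,0,0,4],[0,-10.2,14.1,-0.026,0,0,4],[0,-10.2,14.1,-0.026,0,0,4]]]}}

```text
time_s: 1.5
position: [0.4864, 0.1275, 0.2419]
tool_rot: [[0.001, 0.195, 0.981], [-0.001, 0.981, -0.195], [-1.0, -0.001, 0.001]]
ft_force: [-0.6, 0.8, -1.3]
grip_width: 0.0404
```

Run:
```python
from h import *
s=env.observe(); print(s['time_s'],s['position'],s['ft_force'],s['grip_width'])
delta([.4738,.1217,.125],rotv(np.radians(-11)))
```

```text
1.5 [0.48641919 0.12753525 0.24185358] [-0.56480104  0.7857328  -1.32987979] 0.04039832096372596
shift cm [11.68 -0.81 -1.14] turn [-0.004  0.001  0.001]
```

{"api": "carry_out", "payload": {"motion": [[[4,-0.8,-1.1,0,0,0,4],[8,-0.8,-1.1,0,0,0,4],[11.6,-0.8,-1.1,0,0,0,4],[11.6,-0.8,-1.1,0,0,0,4],[11.6,-0.8,-1.1,0,0,0,4]]]}}

```text
time_s: 1.92
position: [0.4704, 0.1259, 0.1261]
tool_rot: [[-0.003, 0.19, 0.982], [0.0, 0.982, -0.19], [-1.0, -0.0, -0.003]]
ft_force: [1.4, 0.0, 0.4]
grip_width: 0.0399
```

Run:
```python
from h import *
s=env.observe(); print(s['time_s'],s['position'],s['ft_force'],s['grip_width'])
d=snap('top');b=snap('scene')
def cr(d,u,v,w,h,f): 
    return cv2.resize(d['image'][v:v+h,u:u+w,::-1],None,fx=f,fy=f,interpolation=cv2.INTER_CUBIC)
cv2.imwrite('pics/c2.png',np.hstack([cr(d,225,180,100,100,4),cr(b,300,120,100,100,4)]))
```

```text
1.9167 [0.47042597 0.1258814  0.12611554] [1.42371276 0.04552889 0.44857377] 0.03991480421428647
```

View pics/c2.png

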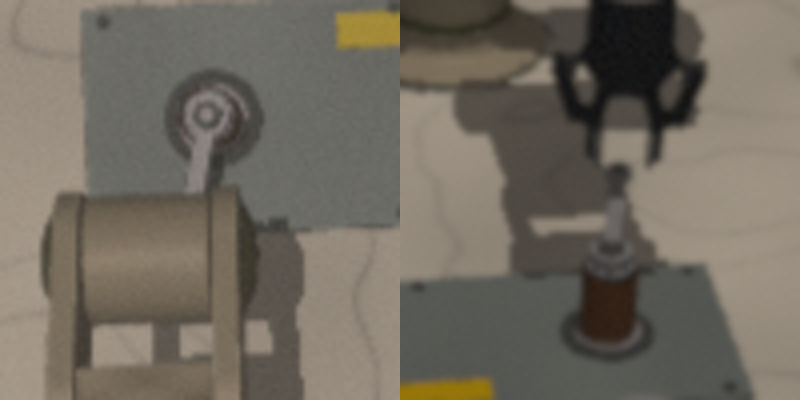

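The fingers straddle the left shank. Their centre (~624) is a few mm to the +y side of the shank (~615), so I'll correct by 3 mm while going down.

{"api": "carry_out", "payload": {"motion": [[[0,-0.3,0.2,0,0,0,4],[1.5,-0.3,0.2,0,0,0,4],[3,-0.3,0.2,0,0,0,4],[4.3,-0.3,0.2,0,0,0,4],[4.3,-0.3,0.2,0,0,0,4]]]}}

```text
time_s: 2.43
position: [0.4721, 0.122, 0.083]
tool_rot: [[-0.001, 0.191, 0.982], [-0.0, 0.982, -0.191], [-1.0, -0.0, -0.001]]
ft_force: [0.2, -0.0, -0.3]
grip_width: 0.0402
```

{"api": "carry_out", "payload": {"motion": [[[0,0,0,0,0,0,3.2],[0,0,0,0,0,0,3.2],[0,0,0,0,0,0,3.2],[0,0,0,0,0,0,3.2],[0,0,0,0,0,0,3.2]]]}}

```text
time_s: 2.85
position: [0.4725, 0.122, 0.0839]
tool_rot: [[0.001, 0.191, 0.982], [0.0, 0.982, -0.191], [-1.0, 0.0, 0.001]]
ft_force: [-0.7, -0.1, 0.1]
grip_width: 0.0319
```

{"api": "carry_out", "payload": {"motion": [[[0,0,0,0,0,0,3.2],[0,0,0,0,0,0,3.2],[0,0,0,0,0,0,3.2]]]}}

```text
time_s: 3.1
position: [0.4722, 0.122, 0.0834]
tool_rot: [[0.0, 0.191, 0.982], [-0.0, 0.982, -0.191], [-1.0, 0.0, 0.0]]
ft_force: [0.1, -0.3, 0.1]
grip_width: 0.0317
```

{"api": "carry_out", "payload": {"motion": [[[0,0.25,0,0,0,0,3.2],[0,0.5,0,0,0,0,3.2],[0,0.5,0,0,0,0,3.2]]]}}

```text
time_s: 3.35
position: [0.4732, 0.1274, 0.0833]
tool_rot: [[0.0, 0.19, 0.982], [0.0, 0.982, -0.19], [-1.0, 0.0, 0.0]]
ft_force: [-0.9, 0.8, 0.1]
grip_width: 0.0322
```

{"api": "carry_out", "payload": {"motion": [[[0,0.1,0,0,0,0,3.2],[0,0.1,0,0,0,0,3.2],[0,0.1,0,0,0,0,3.2]]]}}

```text
time_s: 3.6
position: [0.4734, 0.128, 0.0833]
tool_rot: [[-0.0, 0.191, 0.982], [-0.0, 0.982, -0.191], [-1.0, -0.0, -0.0]]
ft_force: [-0.3, 0.1, 0.5]
grip_width: 0.0321
```

{"api": "carry_out", "payload": {"motion": [[[0,0.1,0,0,0,0,3.2],[0,0.1,0,0,0,0,3.2],[0,0.1,0,0,0,0,3.2]]]}}

```text
time_s: 3.85
position: [0.4736, 0.1289, 0.0833]
tool_rot: [[0.0, 0.191, 0.982], [-0.0, 0.982, -0.191], [-1.0, -0.0, 0.0]]
ft_force: [-0.3, -0.1, -0.5]
grip_width: 0.032
```

{"api": "carry_out", "payload": {"motion": [[[0,0.1,0,0,0,0,3.2],[0,0.1,0,0,0,0,3.2],[0,0.1,0,0,0,0,3.2]]]}}

```text
time_s: 4.1
position: [0.4737, 0.1297, 0.0833]
tool_rot: [[-0.0, 0.191, 0.982], [-0.0, 0.982, -0.191], [-1.0, -0.0, -0.0]]
ft_force: [-0.8, -2.5, 0.5]
grip_width: 0.032
```

{"api": "carry_out", "payload": {"motion": [[[0,0.1,0,0,0,0,3.2],[0,0.1,0,0,0,0,3.2],[0,0.1,0,0,0,0,3.2]]]}}

```text
time_s: 4.35
position: [0.4738, 0.1306, 0.0833]
tool_rot: [[-0.001, 0.191, 0.982], [-0.001, 0.982, -0.191], [-1.0, -0.001, -0.0]]
ft_force: [-1.3, -4.5, -0.3]
grip_width: 0.0322
```

{"api": "carry_out", "payload": {"motion": [[[0,0.1,0,0,0,0,3.2],[0,0.1,0,0,0,0,3.2],[0,0.1,0,0,0,0,3.2]]]}}

```text
time_s: 4.6
position: [0.4739, 0.1316, 0.0832]
tool_rot: [[-0.001, 0.191, 0.982], [-0.001, 0.982, -0.191], [-1.0, -0.001, -0.001]]
ft_force: [-2.3, -5.2, 0.4]
grip_width: 0.032
```

{"api": "carry_out", "payload": {"motion": [[[0,0,0,0,0,0,3.2],[0,0,0,0,0,0,3.2]]]}}

```text
time_s: 4.77
position: [0.4739, 0.1316, 0.0833]
tool_rot: [[-0.001, 0.191, 0.982], [-0.0, 0.982, -0.191], [-1.0, -0.001, -0.001]]
ft_force: [-1.0, -5.1, -0.4]
grip_width: 0.032
```

The force levels off at about 5 N, so +y looks like the yielding way. I'll stop there and try the other side.

{"api": "carry_out", "payload": {"motion": [[[0,-0.5,0,0,0,0,3.2],[0,-1.0,0,0,0,0,3.2],[0,-1.4,0,0,0,0,3.2],[0,-1.4,0,0,0,0,3.2]]]}}

```text
time_s: 5.1
position: [0.4714, 0.1175, 0.0834]
tool_rot: [[0.0, 0.191, 0.982], [0.0, 0.982, -0.191], [-1.0, 0.0, 0.0]]
ft_force: [0.3, -0.5, -0.1]
grip_width: 0.0317
```

{"api": "carry_out", "payload": {"motion": [[[0,-0.1,0,0,0,0,3.2],[0,-0.1,0,0,0,0,3.2],[0,-0.1,0,0,0,0,3.2]]]}}

```text
time_s: 5.35
position: [0.4713, 0.1172, 0.0834]
tool_rot: [[0.0, 0.191, 0.982], [0.0, 0.982, -0.191], [-1.0, 0.0, 0.0]]
ft_force: [0.3, -0.4, 0.6]
grip_width: 0.032
```

{"api": "carry_out", "payload": {"motion": [[[0,-0.1,0,0,0,0,3.2],[0,-0.1,0,0,0,0,3.2],[0,-0.1,0,0,0,0,3.2]]]}}

```text
time_s: 5.6
position: [0.4711, 0.1162, 0.0833]
tool_rot: [[-0.0, 0.191, 0.982], [0.0, 0.982, -0.191], [-1.0, 0.0, -0.0]]
ft_force: [0.6, 0.3, 0.2]
grip_width: 0.0321
```

{"api": "carry_out", "payload": {"motion": [[[0,-0.1,0,0,0,0,3.2],[0,-0.1,0,0,0,0,3.2],[0,-0.1,0,0,0,0,3.2]]]}}

```text
time_s: 5.85
position: [0.4709, 0.1152, 0.0833]
tool_rot: [[0.0, 0.191, 0.982], [0.0, 0.982, -0.191], [-1.0, 0.0, 0.0]]
ft_force: [-0.9, 0.5, 0.5]
grip_width: 0.0319
```

{"api": "carry_out", "payload": {"motion": [[[0,-0.1,0,0,0,0,3.2],[0,-0.1,0,0,0,0,3.2],[0,-0.1,0,0,0,0,3.2]]]}}

```text
time_s: 6.1
position: [0.4707, 0.1144, 0.0833]
tool_rot: [[0.0, 0.191, 0.982], [0.001, 0.982, -0.191], [-1.0, 0.001, -0.0]]
ft_force: [-0.0, 3.9, 0.6]
grip_width: 0.032
```

{"api": "carry_out", "payload": {"motion": [[[0,-0.1,0,0,0,0,3.2],[0,-0.1,0,0,0,0,3.2],[0,-0.1,0,0,0,0,3.2]]]}}

```text
time_s: 6.35
position: [0.4704, 0.1134, 0.0833]
tool_rot: [[-0.0, 0.191, 0.982], [0.0, 0.982, -0.191], [-1.0, 0.0, -0.0]]
ft_force: [0.7, 4.8, 0.6]
grip_width: 0.0318
```

{"api": "carry_out", "payload": {"motion": [[[0,-0.07,0,0,0,0,3.2],[0,-0.07,0,0,0,0,3.2],[0,-0.07,0,0,0,0,3.2]]]}}

```text
time_s: 6.6
position: [0.4702, 0.1127, 0.0833]
tool_rot: [[-0.0, 0.191, 0.982], [0.0, 0.982, -0.191], [-1.0, 0.0, -0.0]]
ft_force: [-0.8, 5.1, 0.2]
grip_width: 0.032
```

{"api": "carry_out", "payload": {"motion": [[[0,0,0,0,0,0,3.2],[0,0,0,0,0,0,3.2]]]}}

```text
time_s: 6.77
position: [0.4703, 0.1128, 0.0833]
tool_rot: [[-0.0, 0.19, 0.982], [0.0, 0.982, -0.19], [-1.0, 0.0, -0.0]]
ft_force: [0.1, 5.7, -0.0]
grip_width: 0.0318
```

{"api": "carry_out", "payload": {"motion": [[[0,-0.07,0,0,0,0,3.2],[0,-0.07,0,0,0,0,3.2],[0,-0.07,0,0,0,0,3.2]]]}}

```text
time_s: 7.02
position: [0.4701, 0.1122, 0.0833]
tool_rot: [[-0.0, 0.191, 0.982], [0.001, 0.982, -0.191], [-1.0, 0.001, -0.0]]
ft_force: [0.3, 6.5, 0.7]
grip_width: 0.0323
```

{"api": "carry_out", "payload": {"motion": [[[0,-0.07,0,0,0,0,3.2],[0,-0.07,0,0,0,0,3.2],[0,-0.07,0,0,0,0,3.2]]]}}

```text
time_s: 7.27
position: [0.47, 0.1117, 0.0833]
tool_rot: [[-0.0, 0.191, 0.982], [0.001, 0.982, -0.191], [-1.0, 0.001, -0.0]]
ft_force: [-0.3, 7.2, 0.3]
grip_width: 0.0319
```

{"api": "carry_out", "payload": {"motion": [[[0,-0.07,0,0,0,0,3.2],[0,-0.07,0,0,0,0,3.2],[0,-0.07,0,0,0,0,3.2]]]}}

```text
time_s: 7.52
position: [0.4699, 0.1112, 0.0833]
tool_rot: [[0.0, 0.191, 0.982], [0.001, 0.982, -0.191], [-1.0, 0.001, -0.0]]
ft_force: [-0.6, 9.9, 1.2]
grip_width: 0.032
```

{"api": "carry_out", "payload": {"motion": [[[0,-0.07,0,0,0,0,3.2],[0,-0.07,0,0,0,0,3.2],[0,-0.07,0,0,0,0,3.2]]]}}

```text
time_s: 7.77
position: [0.4697, 0.1107, 0.0833]
tool_rot: [[0.0, 0.191, 0.982], [0.002, 0.982, -0.191], [-1.0, 0.002, -0.0]]
ft_force: [-0.4, 10.3, -0.1]
grip_width: 0.0318
```

{"api": "carry_out", "payload": {"motion": [[[0,-0.07,0,0,0,0,3.2],[0,-0.07,0,0,0,0,3.2],[0,-0.07,0,0,0,0,3.2]]]}}

```text
time_s: 8.02
position: [0.4696, 0.1102, 0.0833]
tool_rot: [[0.0, 0.191, 0.982], [0.002, 0.982, -0.191], [-1.0, 0.002, -0.0]]
ft_force: [0.3, 12.1, -0.4]
grip_width: 0.032
```

{"api": "carry_out", "payload": {"motion": [[[0,-0.07,0,0,0,0,3.2],[0,-0.07,0,0,0,0,3.2],[0,-0.07,0,0,0,0,3.2]]]}}

```text
time_s: 8.27
position: [0.4695, 0.1097, 0.0833]
tool_rot: [[0.0, 0.191, 0.982], [0.003, 0.982, -0.191], [-1.0, 0.003, -0.0]]
ft_force: [-0.3, 13.6, 0.1]
grip_width: 0.0321
```

{"api": "carry_out", "payload": {"motion": [[[0,-0.07,0,0,0,0,3.2],[0,-0.07,0,0,0,0,3.2],[0,-0.07,0,0,0,0,3.2]]]}}

```text
time_s: 8.52
position: [0.4694, 0.1092, 0.0834]
tool_rot: [[0.0, 0.191, 0.982], [0.003, 0.982, -0.191], [-1.0, 0.003, -0.0]]
ft_force: [0.9, 14.8, -0.1]
grip_width: 0.0319
```

{"api": "carry_out", "payload": {"motion": [[[0,-0.05,0,0,0,0,3.2],[0,-0.05,0,0,0,0,3.2],[0,-0.05,0,0,0,0,3.2],[0,-0.05,0,0,0,0,3.2]]]}}

```text
time_s: 8.85
position: [0.4693, 0.1089, 0.0834]
tool_rot: [[0.001, 0.191, 0.982], [0.003, 0.982, -0.191], [-1.0, 0.003, -0.0]]
ft_force: [0.2, 15.2, -0.5]
grip_width: 0.0317
```

{"api": "carry_out", "payload": {"motion": [[[0,0,0,0,0,0,3.2],[0,0,0,0,0,0,3.2]]]}}

```text
time_s: 9.02
position: [0.4693, 0.1089, 0.0834]
tool_rot: [[0.001, 0.191, 0.982], [0.003, 0.982, -0.191], [-1.0, 0.003, -0.0]]
ft_force: [0.5, 16.4, -0.5]
grip_width: 0.032
```

Tight side found: about 16 N held firm toward −y, so the left nut loosens toward +y, clockwise from above. Next I centre the fingers, narrow them and plan the arc.

{"api": "carry_out", "payload": {"motion": [[[0,0.5,0,0,0,0,3.2],[0,1.0,0,0,0,0,3.2],[0,1.35,0,0,0,0,2.4],[0,1.35,0,0,0,0,2.4],[0,1.35,0,0,0,0,2.4]]]}}

```text
time_s: 9.43
position: [0.4719, 0.1203, 0.0833]
tool_rot: [[-0.0, 0.19, 0.982], [-0.0, 0.982, -0.19], [-1.0, -0.0, -0.0]]
ft_force: [-0.1, -0.4, -0.2]
grip_width: 0.0242
```

{"api": "carry_out", "payload": {"motion": [[[0,0,0,0,0,0,2.2],[0,0,0,0,0,0,2.2],[0,0,0,0,0,0,2.2]]]}}

```text
time_s: 9.68
position: [0.4719, 0.1202, 0.0833]
tool_rot: [[-0.0, 0.191, 0.982], [-0.0, 0.982, -0.191], [-1.0, -0.0, -0.0]]
ft_force: [0.1, -0.1, 0.4]
grip_width: 0.0222
```

```bash
cat >> h.py <<'E'
def arc(A,th0,sgn,degs,off,r=.105,n=5):
    # rows for calls of n rows; sgn -1 = clockwise from above; off: tool-centre lead (m) in push direction
    s=env.observe(); P0=np.array(s['position']); R0=np.array(s['tool_rot']); base=None
    T=[]
    for g in degs:
        th=np.radians(th0)+sgn*np.radians(g); v=np.array([np.cos(th),np.sin(th)]); t=sgn*np.array([-v[1],v[0]])
        T.append((np.r_[np.array(A)+r*v+off*t,P0[2]],rotv(th+np.pi),g))
    from scipy.spatial.transform import Rotation as Ro
    for i in range(0,len(T),n):
        for P,R,g in T[i:i+n]:
            print(g,(R0.T@(P-P0)*100).round(2),Ro.from_matrix(R0.T@R).as_rotvec().round(3))
        print('--'); P0,R0,_=T[min(i+n,len(T))-1]
E
python3 - <<'E'
from h import *
s=env.observe(); print(s['time_s'],s['position'],s['ft_force'],s['grip_width'],s['q'].round(1) if hasattr(s['q'],'round') else s['q'])
arc([.5769,.1016],169,-1,[5*i for i in range(0,20)],.003)
E
```

```text
9.6833 [0.47190849 0.12023753 0.08331817] [ 0.05937928 -0.1212532   0.3502458 ] 0.02219659887785243 [  0.3  26.4  97.5  -0.   56.1 -78.7]
0 [-0.    0.47  0.16] [-0. -0.  0.]
5 [-0.    1.39  0.23] [ 0.087 -0.     0.   ]
10 [-0.    2.29  0.37] [ 0.174 -0.     0.   ]
15 [-0.    3.18  0.6 ] [ 0.262 -0.     0.   ]
20 [-0.    4.05  0.9 ] [ 0.349 -0.     0.   ]
--
25 [0.   0.91 0.07] [0.087 0.    0.   ]
30 [0.   1.82 0.21] [0.175 0.    0.   ]
35 [0.   2.71 0.44] [0.262 0.    0.   ]
40 [0.   3.57 0.74] [0.349 0.    0.   ]
45 [0.   4.41 1.11] [0.436 0.    0.   ]
--
50 [0.   0.91 0.07] [0.087 0.    0.   ]
55 [0.   1.82 0.21] [0.175 0.    0.   ]
60 [0.   2.71 0.44] [0.262 0.    0.   ]
65 [0.   3.57 0.74] [0.349 0.    0.   ]
70 [0.   4.41 1.11] [0.436 0.    0.   ]
--
75 [0.   0.91 0.07] [0.087 0.    0.   ]
80 [0.   1.82 0.21] [0.175 0.    0.   ]
85 [0.   2.71 0.44] [0.262 0.    0.   ]
90 [0.   3.57 0.74] [0.349 0.    0.   ]
95 [0.   4.41 1.11] [0.436 0.    0.   ]
--
```

{"api": "carry_out", "payload": {"motion": [[[0,0.5,0.15,0,0,0,2.2],[0,1.4,0.23,0.087,0,0,2.2],[0,2.3,0.37,0.174,0,0,2.2],[0,3.2,0.6,0.262,0,0,2.2],[0,4.05,0.9,0.349,0,0,2.2]]]}}

```text
time_s: 10.1
position: [0.4882, 0.1583, 0.0832]
tool_rot: [[-0.001, 0.518, 0.855], [-0.002, 0.855, -0.518], [-1.0, -0.002, -0.0]]
ft_force: [-0.6, -7.0, 0.7]
grip_width: 0.0221
```

{"api": "carry_out", "payload": {"motion": [[[0,0,0,0,0,0,2.2]]]}}

```text
time_s: 10.18
position: [0.4887, 0.1591, 0.0831]
tool_rot: [[-0.001, 0.517, 0.856], [-0.001, 0.856, -0.517], [-1.0, -0.001, -0.0]]
ft_force: [-1.0, -2.8, -0.5]
grip_width: 0.0222
```

Run:
```python
from h import *
A=np.array([.5769,.1016]); s=env.observe(); p=np.array(s['position'])[:2]-A
print(s['ft_force'],np.hypot(*p),np.degrees(np.arctan2(p[1],p[0])),s['grip_width'])
```

```text
[-1.02114953 -2.80231206 -0.47091252] 0.10531289937957458 146.9189636615613 0.02223197311414387
```

{"api": "carry_out", "payload": {"motion": [[[0,0.91,0.07,0.087,0,0,2.2],[0,1.82,0.21,0.175,0,0,2.2],[0,2.71,0.44,0.262,0,0,2.2],[0,3.57,0.74,0.349,0,0,2.2],[0,4.41,1.11,0.436,0,0,2.2]]]}}

```text
time_s: 10.6
position: [0.5202, 0.1899, 0.083]
tool_rot: [[-0.002, 0.829, 0.559], [-0.002, 0.559, -0.829], [-1.0, -0.003, 0.0]]
ft_force: [-2.5, -7.3, 0.2]
grip_width: 0.0217
```

{"api": "carry_out", "payload": {"motion": [[[0,0.91,0.07,0.087,0,0,2.2],[0,1.82,0.21,0.175,0,0,2.2],[0,2.71,0.44,0.262,0,0,2.2],[0,3.57,0.74,0.349,0,0,2.2],[0,4.41,1.11,0.436,0,0,2.2]]]}}

```text
time_s: 11.02
position: [0.5625, 0.2053, 0.0828]
tool_rot: [[-0.004, 0.988, 0.156], [-0.002, 0.156, -0.988], [-1.0, -0.004, 0.001]]
ft_force: [-5.0, -5.7, 1.1]
grip_width: 0.0223
```

{"api": "carry_out", "payload": {"motion": [[[0,0.91,0.07,0.087,0,0,2.2],[0,1.82,0.21,0.175,0,0,2.2],[0,2.71,0.44,0.262,0,0,2.2],[0,2.71,0.44,0.262,0,0,2.2],[0,2.71,0.44,0.262,0,0,2.2]]]}}

```text
time_s: 11.43
position: [0.5906, 0.2058, 0.083]
tool_rot: [[-0.001, 0.995, -0.1], [0.0, -0.1, -0.995], [-1.0, -0.001, -0.0]]
ft_force: [-1.2, 0.4, -0.2]
grip_width: 0.0222
```

Run:
```python
from h import *
A=np.array([.5769,.1016]); s=env.observe(); p=np.array(s['position'])[:2]-A
print(s['ft_force'],np.hypot(*p),np.degrees(np.arctan2(p[1],p[0])),s['grip_width'])
d=snap('top');b=snap('scene')
def cr(d,u,v,w,h,f): 
    return cv2.resize(d['image'][v:v+h,u:u+w,::-1],None,fx=f,fy=f,interpolation=cv2.INTER_CUBIC)
cv2.imwrite('pics/c3.png',np.hstack([cr(d,205,170,100,100,4),cr(b,330,120,100,100,4)]))
```

```text
[-1.15175782  0.37395291 -0.16590649] 0.10513976679770574 82.51791106847826 0.022201233105069954
```

View pics/c3.png

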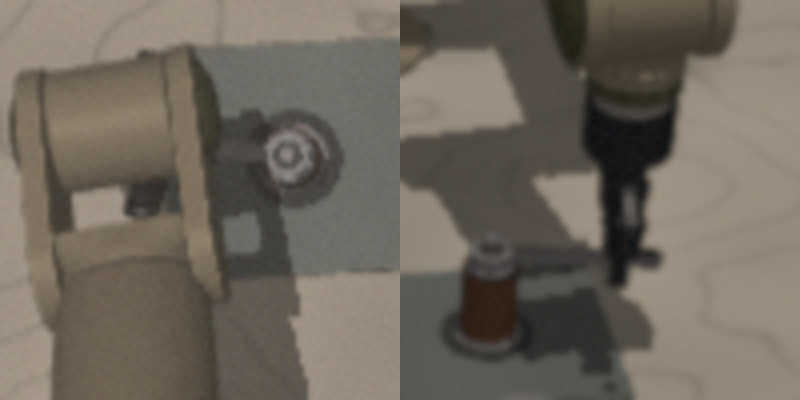

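The spanner now points almost straight out to +y (nut at (288,155), eye at the right of the fingers), about 85° turned. I'll push the last ~5.5° slowly.

{"api": "carry_out", "payload": {"motion": [[[0,0.4,0.02,0.035,0,0,2.2],[0,0.7,0.05,0.065,0,0,2.2],[0,1.0,0.08,0.096,0,0,2.2],[0,1.0,0.08,0.096,0,0,2.2],[0,1.0,0.08,0.096,0,0,2.2]]]}}

```text
time_s: 11.95
position: [0.5999, 0.2043, 0.0831]
tool_rot: [[-0.002, 0.981, -0.196], [-0.0, -0.196, -0.981], [-1.0, -0.002, 0.0]]
ft_force: [-5.1, -1.4, -0.2]
grip_width: 0.0222
```

{"api": "carry_out", "payload": {"motion": [[[0,-0.25,0,0,0,0,2.6],[0,-0.25,0,0,0,0,3.2],[0,-0.25,0,0,0,0,3.2],[-3,-0.25,0,0,0,0,3.2],[-6,-0.25,0,0,0,0,3.2]]]}}

```text
time_s: 12.37
position: [0.5979, 0.2046, 0.1429]
tool_rot: [[-0.003, 0.98, -0.198], [-0.0, -0.198, -0.98], [-1.0, -0.003, 0.001]]
ft_force: [1.1, -0.4, 0.8]
grip_width: 0.032
```

{"api": "carry_out", "payload": {"motion": [[[-4,0,0,0,0,0,3.2],[-7,0,3,-0.1,0,0,4],[-7,0,7,-0.1,0,0,4],[-7,0,11,-0.1,0,0,4],[-7,0,15,-0.1,0,0,4]]]}}

```text
time_s: 12.78
position: [0.5682, 0.0564, 0.2142]
tool_rot: [[0.003, 0.995, -0.098], [-0.0, -0.098, -0.995], [-1.0, 0.003, 0.0]]
ft_force: [0.6, -0.9, 0.2]
grip_width: 0.0399
```

Run:
```python
from h import *
s=env.observe(); print(s['time_s'],s['position'],s['grip_width'],s['q'])
d=snap('top');b=snap('scene')
def cr(d,u,v,w,h,f): 
    return cv2.resize(d['image'][v:v+h,u:u+w,::-1],None,fx=f,fy=f,interpolation=cv2.INTER_CUBIC)
cv2.imwrite('pics/c4.png',np.hstack([cr(d,215,160,100,100,4),cr(b,330,120,100,100,4)]))
for v in(.137,.12): 
  for th in(75,79,83): print(th,proj(d,[.5769+v*np.cos(np.radians(th)),.1016+v*np.sin(np.radians(th)),.096]))
```

```text
12.7833 [0.56823362 0.05639095 0.21419079] 0.03988190991324561 [-6.20682705e+00  2.50572082e+01  7.38304626e+01 -8.06877327e-04
  8.09596390e+01 -5.70159233e-01]
75 (np.float64(235.79421139045837), np.float64(198.2528372981953))
79 (np.float64(235.16663982932158), np.float64(201.1353570132738))
83 (np.float64(234.74182226602022), np.float64(204.0549770821882))
75 (np.float64(240.8891428815636), np.float64(199.49367361695175))
79 (np.float64(240.34137617294525), np.float64(202.0186739080582))
83 (np.float64(239.97121253046686), np.float64(204.5759011334992))
```

View pics/c4.png

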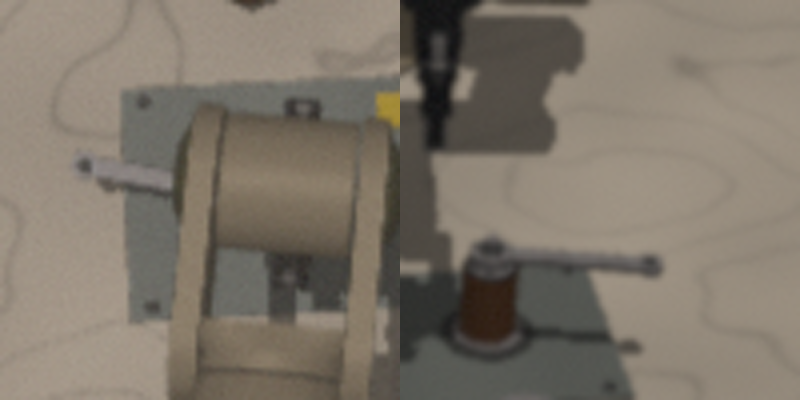

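The left spanner's eye is at (235.6,200.9) against a prediction of (235.2,201.1) for exactly 90°, so that nut is done. Now the right nut, with the tool half-turned to stay within joint 6's range.

Run:
```python
from h import *
delta([.4811,-.2092,.205],rotv(np.radians(176.2)))
```

```text
shift cm [ 0.92 -5.92 26.99] turn [ 1.532 -0.    -0.002]
```

{"api": "carry_out", "payload": {"motion": [[[0,-1,4,0,0,0,4],[0,-2,8,0,0,0,4],[0,-3,12,0,0,0,4],[0.4,-3,13.5,0,0,0,4]]]}}

```text
time_s: 13.22
position: [0.5242, -0.0769, 0.2102]
tool_rot: [[0.002, 0.995, -0.102], [-0.002, -0.102, -0.995], [-1.0, 0.002, 0.001]]
ft_force: [1.2, 0.8, 0.2]
grip_width: 0.0402
```

{"api": "carry_out", "payload": {"motion": [[[0,-1,4,0,0,0,4],[0,-2,8,0,0,0,4],[0,-2.9,12,0,0,0,4],[0.4,-2.9,13.5,0,0,0,4]]]}}

```text
time_s: 13.55
position: [0.482, -0.209, 0.2062]
tool_rot: [[0.002, 0.995, -0.102], [-0.002, -0.102, -0.995], [-1.0, 0.002, 0.002]]
ft_force: [0.2, 0.9, 1.0]
grip_width: 0.0399
```

{"api": "carry_out", "payload": {"motion": [[[0,0,0,0.12,0,0,4],[0,0,0,0.24,0,0,4],[0,0,0,0.36,0,0,4],[0,0,0,0.48,0,0,4],[0,0,0,0.6,0,0,4]]]}}

```text
time_s: 13.97
position: [0.4834, -0.2049, 0.2056]
tool_rot: [[0.001, 0.762, -0.648], [-0.001, -0.648, -0.762], [-1.0, 0.001, -0.0]]
ft_force: [-0.4, 0.2, 0.4]
grip_width: 0.0401
```

{"api": "carry_out", "payload": {"motion": [[[0,0,0,0.12,0,0,4],[0,0,0,0.24,0,0,4],[0,0,0,0.36,0,0,4],[0,0,0,0.48,0,0,4],[0,0,0,0.6,0,0,4]]]}}

```text
time_s: 14.38
position: [0.4835, -0.2048, 0.2056]
tool_rot: [[0.001, 0.263, -0.965], [-0.001, -0.965, -0.263], [-1.0, 0.001, -0.001]]
ft_force: [-0.5, -1.1, 0.4]
grip_width: 0.0401
```

{"api": "carry_out", "payload": {"motion": [[[0,0,0,0.12,0,0,4],[0,0,0,0.24,0,0,4],[0,0,0,0.33,0,0,4],[0,0,0,0.33,0,0,4]]]}}

```text
time_s: 14.72
position: [0.4834, -0.2048, 0.2055]
tool_rot: [[0.001, -0.061, -0.998], [-0.0, -0.998, 0.061], [-1.0, 0.0, -0.001]]
ft_force: [0.4, -0.4, 1.1]
grip_width: 0.0403
```

Run:
```python
from h import *
s=env.observe(); print(s['time_s'],s['position'],s['q'].round(1))
delta([.4811,-.2092,.126],rotv(np.radians(176.2)))
```

```text
14.7167 [ 0.48337614 -0.2048191   0.20552014] [-35.9  21.   82.    0.   76.9  57.6]
shift cm [7.95 0.45 0.21] turn [ 0.005 -0.001 -0.   ]
```

{"api": "carry_out", "payload": {"motion": [[[3,0.45,0.2,0,0,0,4],[6,0.45,0.2,0,0,0,4],[7.9,0.45,0.2,0,0,0,4],[7.9,0.45,0.2,0,0,0,4]]]}}

```text
time_s: 15.05
position: [0.4795, -0.2084, 0.1231]
tool_rot: [[-0.005, -0.056, -0.998], [0.004, -0.998, 0.056], [-1.0, -0.004, 0.005]]
ft_force: [-0.6, 0.3, -0.3]
grip_width: 0.0399
```

Run:
```python
from h import *
s=env.observe(); print(s['position'])
d=snap('top');b=snap('scene')
def cr(d,u,v,w,h,f): 
    return cv2.resize(d['image'][v:v+h,u:u+w,::-1],None,fx=f,fy=f,interpolation=cv2.INTER_CUBIC)
cv2.imwrite('pics/c5.png',np.hstack([cr(d,325,170,100,100,4),cr(b,215,115,100,100,4)]))
```

```text
[ 0.47946305 -0.20835708  0.12308174]
```

View pics/c5.png

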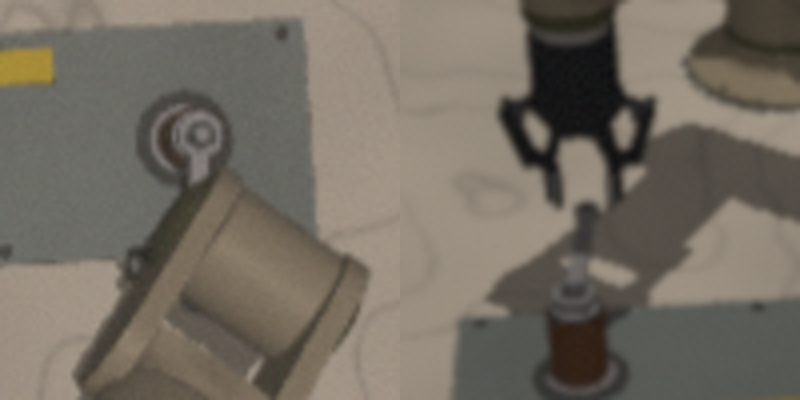

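The fingers (555 and 613) sit evenly about the right shank (~586). I go down, then lean toward +y first, which is the expected tight side.

{"api": "carry_out", "payload": {"motion": [[[1.5,0,0,0,0,0,4],[3,0,0,0,0,0,4],[4,0,0,0,0,0,4],[4,0,0,0,0,0,4]]]}}

```text
time_s: 15.48
position: [0.4808, -0.2094, 0.0864]
tool_rot: [[0.0, -0.058, -0.998], [0.0, -0.998, 0.058], [-1.0, -0.0, -0.0]]
ft_force: [-0.0, 0.5, -0.7]
grip_width: 0.0399
```

{"api": "carry_out", "payload": {"motion": [[[0,0,0,0,0,0,3.2],[0,0,0,0,0,0,3.2],[0,0,0,0,0,0,3.2],[0,0,0,0,0,0,3.2]]]}}

```text
time_s: 15.82
position: [0.481, -0.2097, 0.0873]
tool_rot: [[0.001, -0.059, -0.998], [-0.001, -0.998, 0.059], [-1.0, 0.001, -0.002]]
ft_force: [-0.5, 0.1, -0.8]
grip_width: 0.0323
```

{"api": "carry_out", "payload": {"motion": [[[0,-0.2,0,0,0,0,3.2],[0,-0.4,0,0,0,0,3.2],[0,-0.4,0,0,0,0,3.2]]]}}

```text
time_s: 16.07
position: [0.4808, -0.2051, 0.0864]
tool_rot: [[-0.0, -0.059, -0.998], [0.0, -0.998, 0.059], [-1.0, -0.0, 0.0]]
ft_force: [-0.2, 0.7, 0.8]
grip_width: 0.0324
```

{"api": "carry_out", "payload": {"motion": [[[0,-0.1,0,0,0,0,3.2],[0,-0.1,0,0,0,0,3.2],[0,-0.1,0,0,0,0,3.2]]]}}

```text
time_s: 16.32
position: [0.4809, -0.2044, 0.0863]
tool_rot: [[-0.0, -0.059, -0.998], [-0.0, -0.998, 0.059], [-1.0, 0.0, 0.0]]
ft_force: [0.0, 1.0, 0.0]
grip_width: 0.0316
```

{"api": "carry_out", "payload": {"motion": [[[0,-0.1,0,0,0,0,3.2],[0,-0.1,0,0,0,0,3.2],[0,-0.1,0,0,0,0,3.2]]]}}

```text
time_s: 16.57
position: [0.4809, -0.2038, 0.0864]
tool_rot: [[0.0, -0.059, -0.998], [-0.001, -0.998, 0.059], [-1.0, 0.001, -0.0]]
ft_force: [-0.9, -2.7, 0.1]
grip_width: 0.0319
```

{"api": "carry_out", "payload": {"motion": [[[0,-0.1,0,0,0,0,3.2],[0,-0.1,0,0,0,0,3.2],[0,-0.1,0,0,0,0,3.2]]]}}

```text
time_s: 16.82
position: [0.4809, -0.2031, 0.0864]
tool_rot: [[0.0, -0.059, -0.998], [-0.001, -0.998, 0.059], [-1.0, 0.001, -0.0]]
ft_force: [-2.0, -5.0, -0.1]
grip_width: 0.032
```

{"api": "carry_out", "payload": {"motion": [[[0,-0.07,0,0,0,0,3.2],[0,-0.07,0,0,0,0,3.2],[0,-0.07,0,0,0,0,3.2]]]}}

```text
time_s: 17.07
position: [0.481, -0.2027, 0.0864]
tool_rot: [[-0.0, -0.059, -0.998], [-0.002, -0.998, 0.059], [-1.0, 0.002, -0.0]]
ft_force: [-2.1, -7.4, 0.0]
grip_width: 0.0318
```

{"api": "carry_out", "payload": {"motion": [[[0,-0.07,0,0,0,0,3.2],[0,-0.07,0,0,0,0,3.2],[0,-0.07,0,0,0,0,3.2]]]}}

```text
time_s: 17.32
position: [0.481, -0.2022, 0.0865]
tool_rot: [[-0.0, -0.059, -0.998], [-0.002, -0.998, 0.059], [-1.0, 0.002, -0.0]]
ft_force: [-3.7, -7.8, -0.0]
grip_width: 0.0319
```

{"api": "carry_out", "payload": {"motion": [[[0,-0.07,0,0,0,0,3.2],[0,-0.07,0,0,0,0,3.2],[0,-0.07,0,0,0,0,3.2]]]}}

```text
time_s: 17.57
position: [0.481, -0.2018, 0.0865]
tool_rot: [[-0.0, -0.059, -0.998], [-0.003, -0.998, 0.059], [-1.0, 0.003, -0.0]]
ft_force: [-3.1, -8.7, -0.4]
grip_width: 0.0318
```

{"api": "carry_out", "payload": {"motion": [[[0,-0.07,0,0,0,0,3.2],[0,-0.07,0,0,0,0,3.2],[0,-0.07,0,0,0,0,3.2]]]}}

```text
time_s: 17.82
position: [0.481, -0.2013, 0.0865]
tool_rot: [[-0.0, -0.059, -0.998], [-0.003, -0.998, 0.059], [-1.0, 0.003, -0.0]]
ft_force: [-4.9, -9.5, -0.6]
grip_width: 0.0318
```

{"api": "carry_out", "payload": {"motion": [[[0,-0.07,0,0,0,0,3.2],[0,-0.07,0,0,0,0,3.2],[0,-0.07,0,0,0,0,3.2]]]}}

```text
time_s: 18.07
position: [0.481, -0.2008, 0.0866]
tool_rot: [[-0.0, -0.059, -0.998], [-0.003, -0.998, 0.059], [-1.0, 0.003, -0.0]]
ft_force: [-4.4, -12.0, -1.5]
grip_width: 0.0317
```

{"api": "carry_out", "payload": {"motion": [[[0,-0.07,0,0,0,0,3.2],[0,-0.07,0,0,0,0,3.2],[0,-0.07,0,0,0,0,3.2]]]}}

```text
time_s: 18.32
position: [0.4811, -0.2004, 0.0866]
tool_rot: [[-0.0, -0.06, -0.998], [-0.004, -0.998, 0.06], [-1.0, 0.004, -0.0]]
ft_force: [-5.2, -13.5, -0.3]
grip_width: 0.0317
```

{"api": "carry_out", "payload": {"motion": [[[0,-0.07,0,0,0,0,3.2],[0,-0.07,0,0,0,0,3.2],[0,-0.07,0,0,0,0,3.2]]]}}

```text
time_s: 18.57
position: [0.4811, -0.1999, 0.0866]
tool_rot: [[-0.0, -0.06, -0.998], [-0.004, -0.998, 0.06], [-1.0, 0.004, -0.0]]
ft_force: [-4.9, -15.6, -0.9]
grip_width: 0.0319
```

{"api": "carry_out", "payload": {"motion": [[[0,-0.03,0,0,0,0,3.2],[0,-0.03,0,0,0,0,3.2]]]}}

```text
time_s: 18.73
position: [0.4811, -0.1998, 0.0866]
tool_rot: [[-0.0, -0.06, -0.998], [-0.005, -0.998, 0.06], [-1.0, 0.005, -0.0]]
ft_force: [-5.8, -15.3, -0.2]
grip_width: 0.0322
```

{"api": "carry_out", "payload": {"motion": [[[0,0,0,0,0,0,3.2]]]}}

```text
time_s: 18.82
position: [0.4811, -0.1998, 0.0866]
tool_rot: [[-0.0, -0.06, -0.998], [-0.005, -0.998, 0.06], [-1.0, 0.005, -0.0]]
ft_force: [-6.2, -15.0, -1.2]
grip_width: 0.0317
```

{"api": "carry_out", "payload": {"motion": [[[0,0,0,0,0,0,3.2]]]}}

```text
time_s: 18.9
position: [0.4811, -0.1998, 0.0866]
tool_rot: [[-0.0, -0.06, -0.998], [-0.005, -0.998, 0.06], [-1.0, 0.005, -0.0]]
ft_force: [-5.5, -14.2, -0.6]
grip_width: 0.0318
```

The right nut held firm at about 15.3 N tangential toward +y, so it loosens toward −y, opposite to the left one. I centre, narrow the fingers and plan the arc.

{"api": "carry_out", "payload": {"motion": [[[0,0.5,0,0,0,0,3.2],[0,1.0,0,0,0,0,3.2],[0,1.45,0,0,0,0,2.4],[0,1.45,0,0,0,0,2.4],[0,1.45,0,0,0,0,2.4]]]}}

```text
time_s: 19.32
position: [0.4804, -0.2116, 0.0862]
tool_rot: [[-0.0, -0.059, -0.998], [0.0, -0.998, 0.059], [-1.0, -0.0, 0.0]]
ft_force: [-0.1, 0.3, 0.2]
grip_width: 0.0238
```

{"api": "carry_out", "payload": {"motion": [[[0,0,0,0,0,0,2.2],[0,0,0,0,0,0,2.2],[0,0,0,0,0,0,2.2]]]}}

```text
time_s: 19.57
position: [0.4805, -0.2115, 0.0863]
tool_rot: [[-0.0, -0.059, -0.998], [0.0, -0.998, 0.059], [-1.0, -0.0, 0.0]]
ft_force: [-0.4, -0.3, 0.2]
grip_width: 0.0221
```

```bash
sed -i 's/rotv(th+np.pi),g/rotv(th+(np.pi if sgn<0 else 0)),g/' h.py
python3 - <<'E'
from h import *
s=env.observe(); print(s['time_s'],s['position'],s['ft_force'],s['grip_width'],s['q'].round(1))
arc([.5858,-.2162],176.2,1,[5*i for i in range(0,18)],.003)
E
```

```text
19.5667 [ 0.48046571 -0.21150285  0.08631237] [-0.42054249 -0.28579113  0.19372518] 0.02214466878451413 [-36.7  29.1  91.3   0.   59.6  56.7]
0 [-0.    0.07 -0.04] [0.007 0.    0.   ]
5 [-0.    0.99 -0.1 ] [-0.08  0.    0.  ]
10 [-0.    1.89 -0.24] [-0.167  0.     0.   ]
15 [-0.    2.78 -0.46] [-0.254  0.     0.   ]
20 [-0.    3.65 -0.75] [-0.342  0.     0.   ]
--
25 [ 0.    0.91 -0.07] [-0.087  0.     0.   ]
30 [ 0.    1.82 -0.21] [-0.175  0.     0.   ]
35 [ 0.    2.71 -0.44] [-0.262  0.     0.   ]
40 [ 0.    3.57 -0.74] [-0.349  0.     0.   ]
45 [ 0.    4.41 -1.11] [-0.436  0.     0.   ]
--
50 [ 0.    0.91 -0.07] [-0.087  0.     0.   ]
55 [ 0.    1.82 -0.21] [-0.175  0.     0.   ]
60 [ 0.    2.71 -0.44] [-0.262  0.     0.   ]
65 [ 0.    3.57 -0.74] [-0.349  0.     0.   ]
70 [ 0.    4.41 -1.11] [-0.436  0.     0.   ]
--
75 [ 0.    0.91 -0.07] [-0.087  0.     0.   ]
80 [ 0.    1.82 -0.21] [-0.175  0.     0.   ]
85 [ 0.    2.71 -0.44] [-0.262  0.     0.   ]
--
```

{"api": "carry_out", "payload": {"motion": [[[0,0.5,0,0,0,0,2.2],[0,1.0,-0.1,-0.08,0,0,2.2],[0,1.9,-0.24,-0.167,0,0,2.2],[0,2.8,-0.46,-0.254,0,0,2.2],[0,3.65,-0.75,-0.342,0,0,2.2]]]}}

```text
time_s: 19.98
position: [0.4847, -0.2479, 0.0858]
tool_rot: [[-0.003, 0.283, -0.959], [0.003, -0.959, -0.283], [-1.0, -0.004, 0.002]]
ft_force: [-3.6, 6.8, 0.1]
grip_width: 0.0223
```

{"api": "carry_out", "payload": {"motion": [[[0,0.91,-0.07,-0.087,0,0,2.2],[0,1.82,-0.21,-0.175,0,0,2.2],[0,2.71,-0.44,-0.262,0,0,2.2],[0,3.57,-0.74,-0.349,0,0,2.2],[0,4.41,-1.11,-0.436,0,0,2.2]]]}}

```text
time_s: 20.4
position: [0.5073, -0.2877, 0.0857]
tool_rot: [[-0.004, 0.662, -0.75], [0.002, -0.75, -0.662], [-1.0, -0.005, 0.001]]
ft_force: [-6.2, 2.4, 1.1]
grip_width: 0.0217
```

Run:
```python
from h import *
A=np.array([.5858,-.2162]); s=env.observe(); p=np.array(s['position'])[:2]-A
print(s['ft_force'],np.hypot(*p),np.degrees(np.arctan2(p[1],p[0]))%360,s['grip_width'])
```

```text
[-6.23424166  2.44172268  1.10202406] 0.10618965150585191 222.3526899858269 0.021674978319288326
```

{"api": "carry_out", "payload": {"motion": [[[0,0.91,-0.07,-0.087,0,0,2.2],[0,1.82,-0.21,-0.175,0,0,2.2],[0,2.71,-0.44,-0.262,0,0,2.2],[0,3.57,-0.74,-0.349,0,0,2.2],[0,4.41,-1.11,-0.436,0,0,2.2]]]}}

```text
time_s: 20.82
position: [0.545, -0.3142, 0.0858]
tool_rot: [[-0.004, 0.916, -0.4], [0.001, -0.4, -0.916], [-1.0, -0.004, 0.0]]
ft_force: [-5.3, 0.8, 1.4]
grip_width: 0.0221
```

{"api": "carry_out", "payload": {"motion": [[[0,0.91,-0.07,-0.087,0,0,2.2],[0,1.82,-0.21,-0.175,0,0,2.2],[0,2.71,-0.44,-0.262,0,0,2.2],[0,2.71,-0.44,-0.262,0,0,2.2],[0,2.71,-0.44,-0.262,0,0,2.2]]]}}

```text
time_s: 21.23
position: [0.5724, -0.321, 0.086]
tool_rot: [[-0.0, 0.988, -0.156], [-0.0, -0.156, -0.988], [-1.0, -0.0, 0.0]]
ft_force: [-1.3, -0.8, 0.7]
grip_width: 0.0223
```

Run:
```python
from h import *
A=np.array([.5858,-.2162]); s=env.observe(); p=np.array(s['position'])[:2]-A
print(s['ft_force'],np.hypot(*p),np.degrees(np.arctan2(p[1],p[0]))%360,s['grip_width'])
```

```text
[-1.27261479 -0.79947706  0.71608488] 0.1056728269810734 262.7184696724431 0.022271618770626583
```

{"api": "carry_out", "payload": {"motion": [[[0,0.4,-0.02,-0.035,0,0,2.2],[0,0.7,-0.05,-0.065,0,0,2.2],[0,1.05,-0.08,-0.1,0,0,2.2],[0,1.05,-0.08,-0.1,0,0,2.2],[0,1.05,-0.08,-0.1,0,0,2.2]]]}}

```text
time_s: 21.65
position: [0.5824, -0.3216, 0.0861]
tool_rot: [[-0.001, 0.998, -0.057], [0.0, -0.057, -0.998], [-1.0, -0.001, -0.0]]
ft_force: [-4.7, -2.0, 0.1]
grip_width: 0.022
```

{"api": "carry_out", "payload": {"motion": [[[0,-0.25,0,0,0,0,2.6],[0,-0.25,0,0,0,0,3.2],[0,-0.25,0,0,0,0,3.2],[-3,-0.25,0,0,0,0,3.2],[-6,-0.25,0,0,0,0,3.2]]]}}

```text
time_s: 22.07
position: [0.5803, -0.3208, 0.1457]
tool_rot: [[-0.002, 0.999, -0.055], [0.003, -0.055, -0.999], [-1.0, -0.002, -0.002]]
ft_force: [-0.3, 0.1, 1.0]
grip_width: 0.0318
```

{"api": "carry_out", "payload": {"motion": [[[-4,0,0,0,0,0,3.2],[-8,0,-3,0,0,0,4],[-10,-3,-5,0,0,0,4],[-10,-7,-5,0,0,0,4],[-10,-11,-5,0,0,0,4]]]}}

```text
time_s: 22.48
position: [0.4738, -0.2641, 0.2481]
tool_rot: [[0.004, 0.999, -0.052], [-0.003, -0.051, -0.999], [-1.0, 0.004, 0.003]]
ft_force: [0.2, -1.0, 0.2]
grip_width: 0.04
```

{"api": "carry_out", "payload": {"motion": [[[0,-4,-2,0,0,0,4],[0,-8,-4,0,0,0,4],[0,-8,-8,0,0,0,4],[0,-8,-12,0,0,0,4],[0,-8,-14,0,0,0,4]]]}}

```text
time_s: 22.9
position: [0.4006, -0.1183, 0.247]
tool_rot: [[0.002, 0.999, -0.054], [0.0, -0.054, -0.999], [-1.0, 0.002, -0.001]]
ft_force: [0.8, -0.6, 0.6]
grip_width: 0.04
```

Run:
```python
from h import *
s=env.observe(); print(s['time_s'],s['position'],s['grip_width'])
d=snap('top');b=snap('scene')
def cr(d,u,v,w,h,f): 
    return cv2.resize(d['image'][v:v+h,u:u+w,::-1],None,fx=f,fy=f,interpolation=cv2.INTER_CUBIC)
cv2.imwrite('pics/c6.png',np.vstack([cr(d,220,150,200,75,4),cr(b,220,130,200,75,4)]))
cv2.imwrite('pics/f_top.png',d['image'][:,:,::-1])
for th in(263,267,271): print(th,proj(d,[.5858+.1345*np.cos(np.radians(th)),-.2162+.1345*np.sin(np.radians(th)),.096]))
```

```text
22.9 [ 0.4006114  -0.11826789  0.2469651 ] 0.040045246894190215
263 (np.float64(415.18684972816453), np.float64(207.3958733851698))
267 (np.float64(415.32908556636215), np.float64(204.5303358088649))
271 (np.float64(415.2717731544983), np.float64(201.66108999810288))
```

View pics/c6.png

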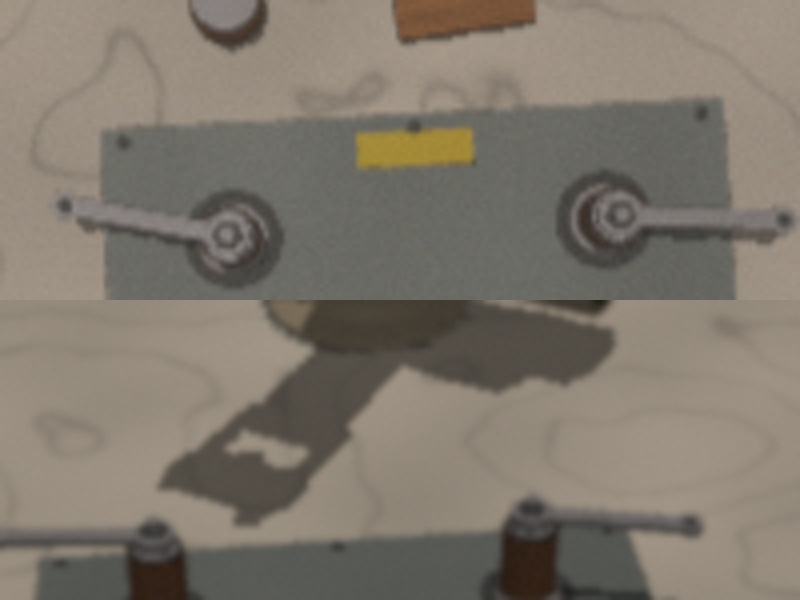

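The last view shows both spanners still on their nuts. The left eye is at (64,205) from its nut at (227,235), and the right eye is at (784,218) from its nut at (620,213). Against the starting angles in the image that is about 91° for each. The jar and offcut look unmoved and the arm is clear.

Run:
```python
from h import *
a=cv2.imread('pics/top1.png').astype(int);b=cv2.imread('pics/f_top.png').astype(int)
for n,(u,v) in dict(jar=(277,150),offcut=(336,151),block=(170,240),sleeve=(460,232)).items(): print(n,np.abs(a-b)[v-18:v+18,u-18:u+18].mean().round(2))
print(env.close_job())
```

```text
jar 3.13
offcut 3.02
block 2.91
sleeve 3.0
the job is handed in; nothing more can be done
None
```

Both nuts are backed off about a quarter turn in opposite directions, both spanners are still on their nuts, and the job is handed in at about 23 s.

- **Left nut:** I tried +y first. It gave way at about 5 N, which turned the nut roughly 1 mm at the shank before I stopped. Leaning the other way (−y) brought it back to its seat, and it then held firm at about 16 N. I backed it off clockwise seen from above.
- **Right nut:** I leaned toward +y only, and it held firm at about 15 N across the shank. There was also about 5.5 N along the shank from finger friction, so the total was about 16 N. I did not try the loose way separately before backing it off counter-clockwise.
- **Last checks:** the final top view gives about 91° for each nut by image angle. The ray-cast estimate is about 90° for the left and 90–91° for the right.
- **Surroundings:** the image patches around the jar, offcut, block and sleeve differ from the first picture only by a small, even amount that looks like camera noise. The arm is clear of everything.
- **Not checked:** I could not read the nut and strain joints directly. The forces come from the noisy wrist sensor, with the highest tight-side reading 16.4 N.

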